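# Load the long circuit board under the lip of the test cradle

## Robot

A 7-joint arm with a two-finger parallel gripper is mounted at the origin on a cart in front of the work surface, level with it; the furniture and walls round the work are solid. World frame = base frame: x ahead of the robot, y to its left, z up, the work surface at z = 0. Lengths are in mm, angles in rad, forces in N, time in s.
With the tool pointing down it reaches from about 400 to 750 mm from the base axis. Payload 19.5 kg.
Tool frame: the origin (TCP) lies at the centre of the arm's flange, where the gripper is bolted on; the fingertips stand robot.tips_ahead ahead of it and the grasp point (between the pads) lies 155 mm ahead of it (robot.tips_ahead is the distance from the TCP to the fingertips, in mm); z points along the fingers, y is the line along which they close (so a half turn about z gives the same grasp; the last joint's range is limited). The gripper opens to 85 mm and grips with 20 to 120 N. Pads are 22 mm wide; open, the fingers measure 114 mm over their backs; the gripper's body (76 mm by 85 mm) begins 54 mm behind the grasp point. The pads swing forward as they close: fully open they stand 13 mm farther back than shut.
Start: joints at [-1.229, 0.707, -0.028, 1.485, 0.022, 0.951, -0.075], TCP at [215.3, 533.162, 404.668] pointing down, gripper open.
Joint ranges: [-2.71, 2.71], [-0.32, 2.16], [-1.57, 1.52], [0, 2.45], [-1.46, 4.6], [0, 2.02], [-2.83, 2.83]. Speed limits (rad/s): [1.89, 1.89, 2.57, 2.57, 3.01, 3.01, 3.01].

## Interface

Orientations are given as a rotation vector (axis times angle).
In Python, from plant import robot gives the robot as it stands. The module is installed in compiled form; this text tells all that it offers.
- The arm moves only by the tool apply_moves, never from a script. Its argument "commands" is one flat list of numbers, 5 for each row, row after row: the shift along the world's x, y, z in mm, then the turn about the world's z in rad, then the opening, from -1 (shut) to 1 (fully open). In form: [x, y, z, turn, gripper, x, y, z, turn, gripper, ...]. A call has 1 to 20 rows; each row is the pose to reach, as a shift and turn from the pose commanded when the call began; what a row does not reach only later rows make up. A row lasts 1/12 s, in which the tool goes at most 41.7 mm and 7.16 degrees, less where a joint would pass 70% of its speed; a pose out of reach is approached as far as the arm can. A call with a gripper value outside its range is refused whole. The fingers move at their own pace and stop on an object; "force" is the grip in N (left out, the last holds). Time passes only in rows, so rows that repeat a pose let the fingers close. It gives the time, the measured TCP pose, the force and the opening at its end, in the units of the state.
- robot.get_obs(): the state, without advancing time (a new reading comes with each control period).
- robot.grab_frame(name): name is "scene" or "top" or "wrist"; returns the picture (400x640x3 uint8, red, green, blue); there is no depth.
- robot.camera_info(name): a dict with "camera_matrix" (3x3 intrinsics, pixels), "R" (3x3) and "t" (3): a world point X has camera coordinates R X + t; the wrist camera has in their place "mount" (4x4, takes a point from camera to tool coordinates, whose origin is the TCP and whose axes are the flange's). Camera axes: x right, y down, z forward; pixel columns grow to the right and rows downward; lengths in mm; the calibration is good to about 2 mm. A picture is of the moment at which its call begins: read the wrist's pose just before it. camera_info takes no time and is no camera call.
- robot.job_done(): hands the job in, once; it reports no verdict.
The state is a dict: "time": time; "q": joint angles; "qvel": joint speeds; "effort": joint torques, N m; "position": TCP position; "orientation": TCP orientation; "ft_force": force on the tool from outside, world axes, zero at the start; "moment": the same for the moment, N m; "opening": finger opening in mm.
Only numpy, scipy, OpenCV 4.12 (cv2) and the standard library are available. Lean on these libraries where they do the work, as an engineer would, in place of code of your own. Each camera call takes 0.05 s, during which the arm holds its last target. There are 200 camera calls.

## Task

Load the longer of the two circuit boards into the aluminium test cradle: tilt it with its bare contact edge down, hook that edge under the cradle's dark steel lip, then gently lower the other end behind the stop until the board lies flat on the cradle floor, and let go. Do not drop it in, and leave the shorter square board where it is.

Things in the scene. Friction and masses are not known exactly. Their poses are not given: they have to be found in the camera images.
- long_board: The board to load: oblong dark-green circuit board 110 (x) x 80 (y) x 4 mm, 0.15 kg. Origin: centre of underside, z up. Grip: its finned aluminium heat sink, a solid block 46 (x) x 26 (y) mm, 4 to 44 mm above the underside, centred at x=-8, y=0 mm; pinch it across y. At the -x end stand a grey terminal block and two dark capacitors (tops 20 to 22 mm above the underside).
- bare_edge (a point): Middle of the long board's bare edge, on the underside, 55 mm along the board's +x from its origin. This +x end has a row of flat brass contacts and nothing tall in its last 40 mm: the edge to hook. Axes as the board's.
- short_board: The other board, to be left alone: square, 80 x 80 x 4 mm, dark green, with the same heat sink (centred at x=+8 mm), terminal block and capacitors. Origin: centre of its underside.
- cradle: Test cradle fixed to the table: aluminium plate 156 (x) x 112 (y) mm. Origin: centre of underside; +x to the lip end, roughly away from the robot. Floor at z=8 mm. End wall's inner face x=59 mm. Black stop rail at the -x end: inner face x=-59 mm at the floor, leaning out to -62 at its top, z=24 mm. Low side guides: inner faces y=+-46 mm, tops z=15 mm. Room for the board: 118 x 92 mm.
- cradle_lip (a point): Middle of the lower front edge of the dark steel lip: x=41, y=0, z=26 mm in the cradle's frame, 18 mm above the floor. The lip runs the cradle's full width, reaches from here to the end wall at x=59 mm and is 4 mm thick. Axes as the cradle's. The stop is too high for the board to go under the lip flat: it must be tilted.
There are look-alikes about, which are no part of the job. What is shaped like the long_board but purple is not meant.

How it is judged (in metres and radians):
On the way:
1. the tilted board's bare edge is under the lip (x of bare_edge in the frame of cradle above 0.044 m and z of bare_edge in the frame of cradle between 0.002 and 0.025 m and y of bare_edge in the frame of cradle between -0.03 and 0.03 m and angle between long_board's own z axis and vertical above 0.1 rad), for 0.1 s.
At the end, for the whole second after the job is handed in: The long board rests flat on the cradle floor (tilt under 4 degrees), its bare edge under the lip (at least 5 mm past the lip's front edge and within 4.5 mm of floor height), centred within 15 mm sideways and square to the cradle within 10 degrees, let go and at rest (x of bare_edge in the frame of cradle above 0.046 m and z of bare_edge in the frame of cradle below 0.0125 m and y of bare_edge in the frame of cradle between -0.015 and 0.015 m and angle between long_board's own z axis and vertical below 0.07 rad and angle between the x axis of long_board and the x axis of cradle, either way round below 0.17 rad and linear speed of long_board below 0.02 m/s); the robot touches nothing.
It fails at once if the short board is moved more than 30 mm (distance of short_board from where it was at the start of the episode above 0.03 m).
It fails at once if the board is let fall into the cradle (it turns faster than 6 rad/s there, as when its end drops from more than about 15 mm) (x of bare_edge in the frame of cradle above 0.04 m and horizontal distance between long_board and cradle below 0.06 m and angular speed of long_board above 6 rad/s).
It also fails if it takes over 42 s, if anything falls off the work surface, if the arm or the gripper's body presses on something with over 40 N, if the wrist force passes 120 N, or if a joint passes its speed limit or range.

## Working session

There is one attempt and no reset: what is moved stays moved. The work goes in short steps, Python scripts to look and compute and a tool call to move; the robot and the scene stay as the last step left them, time stands still between calls to the robot, and variables do not carry over. Pictures are saved under pics/ and viewed, on a budget of 10 in all, crops included, one or two more only if the job needs it, and the job is handed in when it is done.

Besides the shell and the picture viewer there is one more tool, called as name(argument=value, ...) on one line, values as JSON. apply_moves: Moves the arm, as the interface text tells. Its arguments: {"type":"object","properties":{"commands":{"type":"array","items":{"type":"number"}},"force":{"type":"number"}},"required":["commands"]}

```bash
mkdir -p pics; cat > h.py <<'E'
import numpy as np, cv2
from plant import robot
def cam(n):
    c=robot.camera_info(n); return [np.array(c[k],float) for k in("camera_matrix","R","t")]
def wcam():
    from scipy.spatial.transform import Rotation as Ro
    c=robot.camera_info("wrist"); o=robot.get_obs(); T=np.eye(4)
    T[:3,:3]=Ro.from_rotvec(o["orientation"]).as_matrix();T[:3,3]=o["position"]
    M=np.linalg.inv(T@np.array(c["mount"])); return np.array(c["camera_matrix"]),M[:3,:3],M[:3,3]
def ray(C,uv,z):
    K,R,t=C; d=R.T@np.linalg.inv(K)@np.array([uv[0],uv[1],1.]); c=-R.T@t
    return c+d*(z-c[2])/d[2]
def proj(C,X):
    K,R,t=C; p=K@(R@np.array(X,float)+t); return p[:2]/p[2]
def save(n,im): cv2.imwrite("pics/"+n,cv2.cvtColor(im,cv2.COLOR_RGB2BGR))
E
python3 - <<'E'
from h import *
print(robot.tips_ahead); print(robot.get_obs())
for n in("top","scene"):
    im=robot.grab_frame(n); save(n+"0.png",im); K,R,t=cam(n); print(n,K.tolist(),-R.T@t)
E
```

```text
173.4
{'time': 0.0, 'q': array([-1.22869972,  0.70706789, -0.02758551,  1.48497962,  0.02198848,
        0.95090408, -0.07552392]), 'qvel': array([-0.00050212,  0.00032665,  0.00106958, -0.00033574, -0.00165817,
       -0.00093836, -0.00269659]), 'effort': array([-9.88207721e-04, -8.83237910e+01,  1.23468630e+00, -2.36153179e+01,
        1.70012674e-02,  6.94496513e-03, -1.14280127e-06]), 'position': array([215.28317116, 533.09978677, 404.25237454]), 'orientation': array([-5.99227402e-01, -3.08375396e+00,  1.64127690e-03]), 'ft_force': array([-0.77195976, -0.00748622, -0.71344617]), 'moment': array([ 0.01885353,  0.00555014, -0.03395649]), 'opening': 85.54179583411413}
top [[411.0221661019927, 0.0, 323.15166287181415], [0.0, 411.0221661019927, 199.24905349952576], [0.0, 0.0, 1.0]] [ 313.6429662   351.99448393 1085.27316498]
scene [[381.61807399664923, 0.0, 319.5823820999969], [0.0, 381.61807399664923, 197.10720380189144], [0.0, 0.0, 1.0]] [232.20320884 837.31625936 771.13309085]
```

View pics/top0.png

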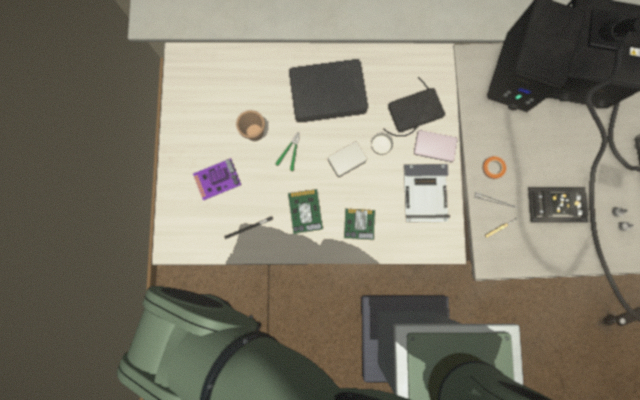

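View pics/scene0.png

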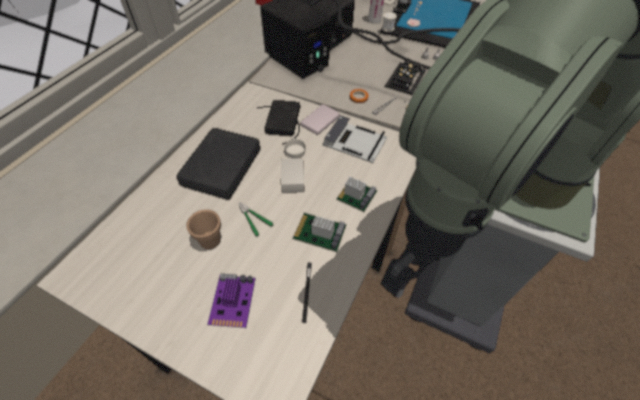

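Candidates in the top view: the oblong green board at (305,211), the square green board at (360,222), which is short_board, and the purple look-alike at (217,178). The cradle is at (427,192) with its dark lip at the upper end. I choose the board at (305,211) and check it in one close crop.

```bash
python3 - <<'E'
from h import *
im=cv2.cvtColor(cv2.imread("pics/top0.png"),cv2.COLOR_BGR2RGB); C=cam("top")
for uv in [(305,211),(360,222),(427,192),(217,178)]: print(uv,ray(C,uv,4).round())
hsv=cv2.cvtColor(im,cv2.COLOR_RGB2HSV)
m=cv2.inRange(hsv,(40,60,20),(90,255,255)); m[:, :]=cv2.morphologyEx(m,cv2.MORPH_CLOSE,np.ones((15,15)))
m[250:]=0
for c in cv2.findContours(m,0,2)[0]:
    if cv2.contourArea(c)>150:
        b=cv2.boxPoints(cv2.minAreaRect(c)); W=np.array([ray(C,p,4) for p in b])
        print(b.round().tolist(),W[:,:2].round().tolist(),[round(np.linalg.norm(W[i]-W[i-1])) for i in (0,1)],W.mean(0).round(1))
save("crop.png",cv2.resize(im[150:250,270:470],None,fx=4,fy=4,interpolation=cv2.INTER_CUBIC))
E
```

```text
(305, 211) [443. 392.   4.]
(360, 222) [413. 247.   4.]
(427, 192) [493.  66.   4.]
(217, 178) [532. 628.   4.]
[[345.0, 237.0], [346.0, 210.0], [373.0, 211.0], [372.0, 238.0]] [[375.0, 287.0], [445.0, 283.0], [442.0, 211.0], [372.0, 215.0]] [71, 70] [408.6 249.2   4. ]
[[288.0, 195.0], [315.0, 190.0], [322.0, 228.0], [294.0, 232.0]] [[487.0, 438.0], [499.0, 365.0], [398.0, 348.0], [386.0, 420.0]] [102, 74] [442.6 392.6   4. ]
[[275.0, 164.0], [284.0, 141.0], [301.0, 147.0], [292.0, 170.0]] [[571.0, 472.0], [634.0, 449.0], [616.0, 403.0], [552.0, 427.0]] [49, 68] [593.3 437.8   4. ]
[[586.0, 26.0], [637.0, 18.0], [640.0, 37.0], [590.0, 45.0]] [[973.0, -408.0], [999.0, -556.0], [940.0, -558.0], [915.0, -411.0]] [58, 150] [ 956.6 -483.2    4. ]
```

View pics/crop.png

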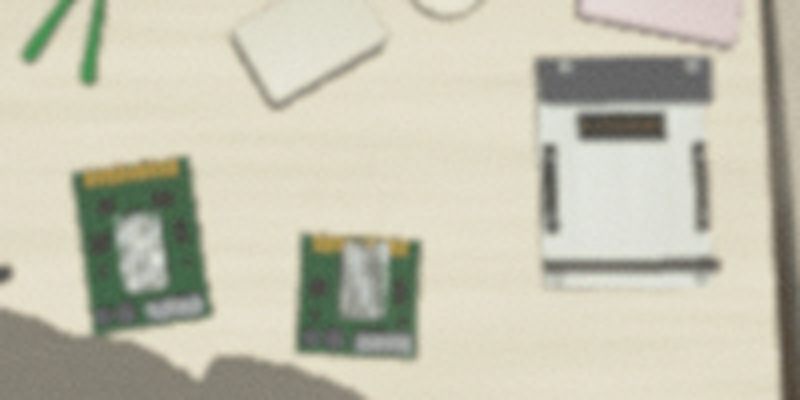

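The crop shows the oblong board (brass contacts up, about +x) and the square board to its right. The cradle has its lip at the top, y≈55–105 in the crop, and its stop rail at y≈265. The choice stands, so I move above the board for a wrist view.

apply_moves(commands=[40,-25,0,0.1,1,80,-50,0,0.2,1,115,-75,0,0.3,1,150,-100,0,0.4,1,185,-125,0,0.5,1,200,-143,0,0.55,1,200,-143,0,0.55,1,200,-143,0,0.55,1,200,-143,0,0.55,1], force=30)

```text
time: 0.85
position: [414.9, 390.5, 404.5]
orientation: [0.26, -3.13, -0.0]
ft_force: [-0.3, 0.6, -0.2]
opening: 85.5
```

```bash
python3 - <<'E'
from h import *
C=wcam(); im=robot.grab_frame("wrist"); save("w1.png",im); np.savez("w1.npz",K=C[0],R=C[1],t=C[2])
print(robot.camera_info("wrist")); print(-C[1].T@C[2])
for X in [(490,400,4),(390,380,4),(435,392,44)]: print(proj(C,X))
E
```

```text
{'camera_matrix': array([[350.27062315,   0.        , 320.14619031],
       [  0.        , 350.27062315, 201.26157085],
       [  0.        ,   0.        ,   1.        ]]), 'mount': array([[-2.52038157e-04, -9.44498634e-01, -3.28515247e-01,
         8.44559327e+01],
       [ 9.99999849e-01, -7.76787202e-05, -5.43873308e-04,
         3.99422573e-01],
       [ 4.88168952e-04, -3.28515335e-01,  9.44498511e-01,
         3.11305250e+01],
       [ 0.00000000e+00,  0.00000000e+00,  0.00000000e+00,
         1.00000000e+00]])}
[331.51099747 376.96768503 373.43954342]
[317.26679949 227.54774332]
[313.91953293 138.30344272]
[317.97990259 191.88710371]
```

View pics/w1.png

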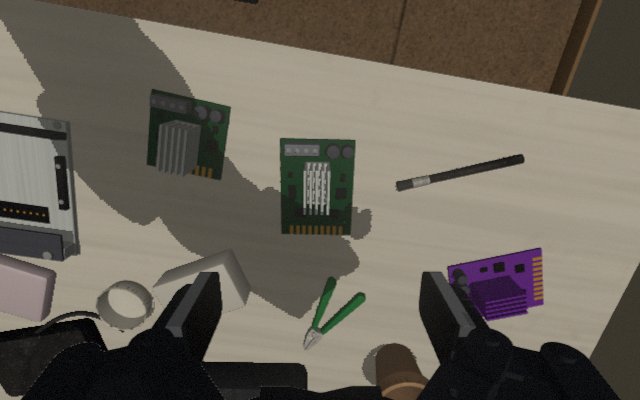

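The wrist view shows the long board with corners near (280,139), (354,139), (353,235) and (281,235). Its contacts are at the bottom of the picture, toward +x, and it is almost square to the tool. Next I measure it.

```bash
python3 - <<'E'
from h import *
d=np.load("w1.npz"); C=(d["K"],d["R"],d["t"])
im=cv2.cvtColor(cv2.imread("pics/w1.png"),cv2.COLOR_BGR2HSV)
sub=im[125:250,265:370]
for nm,lo,hi in(("green",(35,60,15),(90,255,140)),("gold",(10,90,60),(30,255,255))):
    m=cv2.inRange(sub,lo,hi); m=cv2.morphologyEx(m,cv2.MORPH_OPEN,np.ones((2,2)))
    m=cv2.morphologyEx(np.pad(m,20),cv2.MORPH_CLOSE,np.ones((25,25)))[20:-20,20:-20]
    c=max(cv2.findContours(m,0,2)[0],key=cv2.contourArea)
    b=cv2.boxPoints(cv2.minAreaRect(c.astype(np.float32)))+[265.,125.]
    W=np.array([ray(C,p,4) for p in b]); print(nm,b.round(1).tolist(),W[:,:2].round(1).tolist(),[round(np.linalg.norm(W[i]-W[i-1]),1) for i in (0,1)],W.mean(0).round(1))
# heat sink top: bright
m=cv2.inRange(sub,(0,0,150),(180,60,255));m[:33]=0;m[95:]=0;m[:,:30]=0;m[:,75:]=0
u=cv2.boundingRect(m);print("sink",u, [ray(C,(265+a,125+b),44).round(1) for a,b in((u[0],u[1]),(u[0]+u[2],u[1]+u[3]))])
E
```

```text
green [[278.9, 233.5], [281.0, 139.0], [355.2, 140.7], [353.1, 235.2]] [[504.7, 357.6], [396.4, 346.0], [385.3, 423.2], [492.6, 442.3]] [np.float64(85.6), np.float64(108.8)] [444.8 392.3   4. ]
gold [[291.0, 227.0], [342.0, 227.0], [342.0, 235.0], [291.0, 235.0]] [[494.3, 370.2], [484.7, 427.8], [494.5, 429.7], [504.2, 371.6]] [np.float64(10.0), np.float64(58.4)] [494.4 399.8   4. ]
sink (39, 39, 25, 50) [array([409.5, 374.2,  44. ]), array([456.2, 406.8,  44. ])]
```

apply_moves(commands=[6,-40,0,-0.05,1,12,-80,0,-0.1,1,18,-120,0,-0.16,1,24,-160,0,-0.16,1,30,-200,0,-0.16,1,36,-240,0,-0.16,1,42,-280,0,-0.16,1,48,-310,0,-0.16,1,50,-325,0,-0.16,1,50,-325,0,-0.16,1,50,-325,0,-0.16,1,50,-325,0,-0.16,1])

```text
time: 1.9
position: [465.1, 66.7, 404.7]
orientation: [-0.013, 3.142, 0.001]
ft_force: [-0.8, 0.5, 0.4]
opening: 85.4
```

```bash
python3 - <<'E'
from h import *
C=wcam(); im=robot.grab_frame("wrist"); np.savez("w2.npz",K=C[0],R=C[1],t=C[2])
save("w2.png",im); save("w2c.png",cv2.resize(im[60:320,180:460],None,fx=2.3,fy=2.3,interpolation=cv2.INTER_CUBIC)); print(robot.get_obs()["position"])
E
```

```text
[465.07437321  66.72166734 404.68763706]
```

View pics/w2c.png

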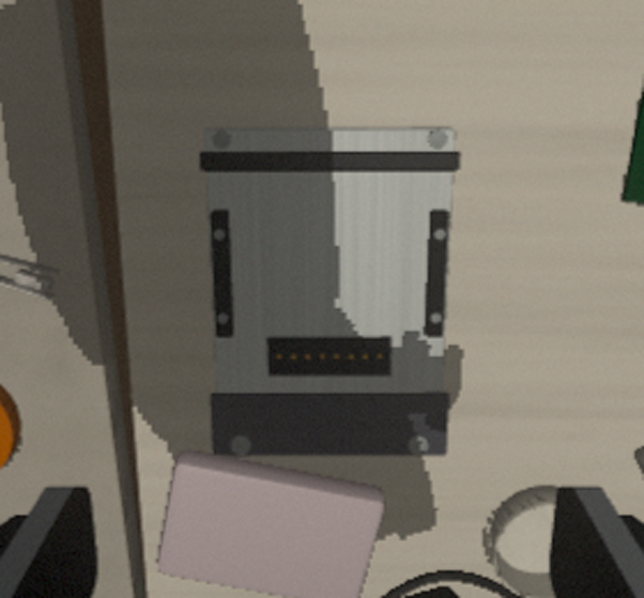

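The crop shows the cradle nearly square to the tool. The plate's -x edge is at y≈128, the stop at y≈153–171, and the lip runs from y≈394 to 455. The guides' inner faces are at x≈232 and 428. I work out the pose from these.

```bash
python3 - <<'E'
from h import *
d=np.load("w2.npz"); C=(d["K"],d["R"],d["t"])
P={"lipfrontL x41 z30":(212,394,30),"lipfrontR":(447,394,30),"lipbackL":(212,455,30),"lipbackR":(447,455,30),
"plateL x-78 z8":(207,128,8),"plateR":(457,128,8),"stopoutL z24":(201,153,24),"stopoutR":(460,152,24),"stopinTopL":(201,170,24),"stopinR floor":(459,170,8),
"gL -46 z15":(232,275,15),"gR":(427,275,15),"gLtop":(231,212,15),"gLbot":(233,335,15)}
for k,(u,v,z) in P.items(): print(k,ray(C,(u/2.3+180,v/2.3+60),z).round(1))
T=cam("top")
for k,(u,v,z) in {"lipF L":(537,101,30),"lipF R":(711,102,30),"plate L":(543,287,8),"plate R":(709,289,8)}.items(): print("top",k,ray(T,(u/4+270,v/4+150),z).round(1))
E
```

```text
lipfrontL x41 z30 [534.5  16.3  30. ]
lipfrontR [533.7 125.7  30. ]
lipbackL [566.4  15.1  30. ]
lipbackR [565.5 127.6  30. ]
plateL x-78 z8 [415.8  15.6   8. ]
plateR [415.  126.3   8. ]
stopoutL z24 [424.7  14.9  24. ]
stopoutR [423.4 125.6  24. ]
stopinTopL [432.   14.6  24. ]
stopinR floor [433.4 128.4   8. ]
gL -46 z15 [481.3  25.6  15. ]
gR [480.5 115.5  15. ]
gLtop [451.9  26.   15. ]
gLbot [510.7  25.2  15. ]
top lipF L [533.5 131.3  30. ]
top lipF R [532.8  17.   30. ]
top plate L [413.3 126.6   8. ]
top plate R [411.8  17.2   8. ]
```

apply_moves(commands=[-5,40,0,0.05,1,-9,80,0,0.1,1,-13,120,0,0.16,1,-17,160,0,0.16,1,-21,200,0,0.16,1,-25,240,-10,0.16,1,-29,280,-40,0.16,1,-33,310,-75,0.16,1,-33,323,-110,0.16,1,-33,323,-145,0.16,1,-33,323,-175,0.16,1,-33,323,-200,0.16,1,-33,323,-216,0.16,1,-33,323,-216,0.16,1,-33,323,-216,0.16,1])

```text
time: 3.2
position: [431.4, 389.0, 188.6]
orientation: [0.263, -3.13, 0.001]
ft_force: [0.3, 0.1, 1.2]
opening: 85.7
```

apply_moves(commands=[0,0,0,0,-1,0,0,0,0,-1,0,0,0,0,-1,0,0,0,0,-1,0,0,0,0,-1,0,0,0,0,-1,0,0,0,0,-1,0,0,0,0,-1,0,0,0,0,-1,0,0,0,0,-1], force=25)

```text
time: 4.03
position: [432.4, 388.2, 189.3]
orientation: [-0.26, 3.13, 0.001]
ft_force: [-0.9, -0.9, 8.1]
opening: 25.8
```

apply_moves(commands=[0,0,10,0,-1,0,0,25,0,-1,0,0,45,0,-1,0,0,70,0,-1,0,0,95,0,-1,0,0,110,0,-1,0,0,110,0,-1,0,0,110,0,-1])

```text
time: 4.7
position: [432.3, 388.0, 299.4]
orientation: [-0.26, 3.13, 0.001]
ft_force: [-0.4, -0.8, -1.3]
opening: 25.7
```

```bash
python3 - <<'E'
from h import *
C=wcam(); im=robot.grab_frame("wrist"); np.savez("w3.npz",K=C[0],R=C[1],t=C[2]); save("w3.png",im)
o=robot.get_obs(); print(o["position"],o["ft_force"],o["opening"])
S=robot.grab_frame("scene"); save("s3.png",S)
E
```

```text
[432.18936923 387.96899942 298.51622035] [ 0.02401975  0.87849136 -2.0269708 ] 25.843970431948964
```

View pics/w3.png

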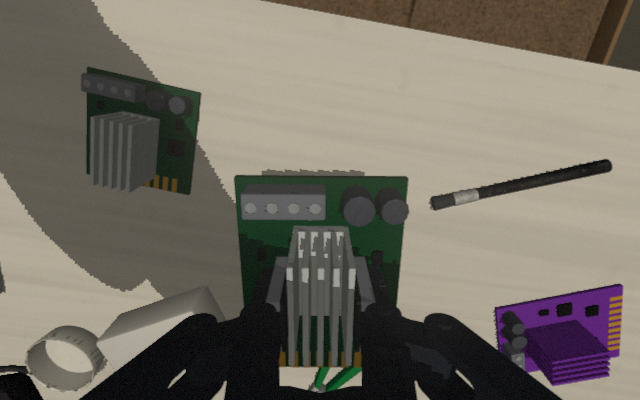

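```bash
cat > tilt.py <<'E'
from h import *
import sys
def tilt(f,a,b,e):
    d=np.load(f); C=(d["K"],d["R"],d["t"]); K,R,t=C
    z=K[0,0]*80/np.hypot(b[0]-a[0],b[1]-a[1])
    A,B=[R.T@(z*np.linalg.inv(K)@np.array([*p,1.])-t) for p in(a,b)]
    M=(A+B)/2; c=-R.T@t; r=R.T@np.linalg.inv(K)@np.array([*e,1.]); r/=np.linalg.norm(r)
    w=c-M; bq=w@r; s=[-bq+k*np.sqrt(max(bq*bq-w@w+110**2,0)) for k in(-1,1)]
    print("rear",A.round(1),B.round(1),M.round(1))
    for q in s:
        E=c+q*r; print("bare top edge",E.round(1),"tilt",np.arcsin((M-E)[2]/110).round(3))
E
python3 - <<'E'
from tilt import *
tilt("w3.npz",(236,177),(407,177),(321,366))
E
```

```text
rear [398.1 342.8 109.8] [384.9 421.7 109.8] [391.5 382.3 109.8]
bare top edge [395.9 382.5 219.7] tilt -1.531
bare top edge [500.  400.3 111.9] tilt -0.019
```

The board is held flat, about 69 mm ahead of the tool to its bare edge and 41 mm behind to its rear. I carry it over the cradle.

apply_moves(commands=[4,-25,0,-0.05,-1,8,-60,0,-0.1,-1,12,-95,0,-0.158,-1,16,-130,0,-0.158,-1,20,-165,0,-0.158,-1,24,-200,0,-0.158,-1,27,-235,0,-0.158,-1,29,-270,0,-0.158,-1,29,-295,0,-0.158,-1,29,-310,-10,-0.158,-1,29,-317,-30,-0.158,-1,29,-317,-50,-0.158,-1,29,-317,-65,-0.158,-1,29,-317,-72,-0.158,-1,29,-317,-72,-0.158,-1,29,-317,-72,-0.158,-1])

```text
time: 6.13
position: [461.2, 71.3, 226.6]
orientation: [0.013, -3.141, 0.0]
ft_force: [0.2, -0.7, -1.7]
opening: 26.0
```

```bash
python3 - <<'E'
from h import *
C=wcam(); im=robot.grab_frame("wrist"); np.savez("w4.npz",K=C[0],R=C[1],t=C[2]); save("w4.png",im)
o=robot.get_obs(); print(o["position"],o["orientation"],o["ft_force"],o["opening"])
E
```

```text
[461.34234854  71.28609712 227.09976289] [-1.32163228e-02  3.14142780e+00 -8.56178450e-05] [ 0.13853621 -0.82213984 -1.16126376] 25.53720880560451
```

View pics/w4.png

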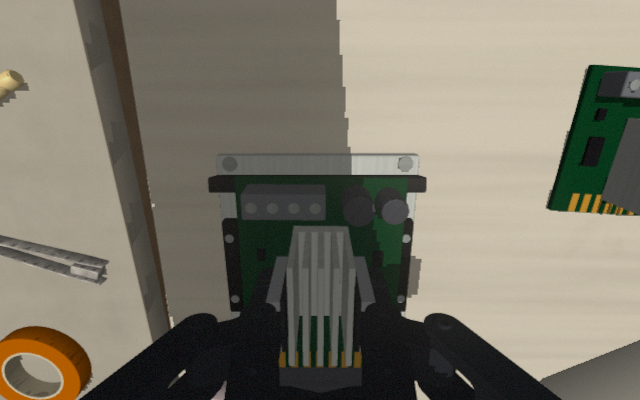

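The board is squarely over the cradle, about 2 mm off sideways, with its rear edge (row 177) over the stop rail (rows 177–190). I press it down on the stop to tilt it.

apply_moves(commands=[0,-1.5,-4,0,-1,0,-1.5,-8,0,-1,0,-1.5,-11,0,-1,0,-1.5,-14,0,-1,0,-1.5,-15,0,-1,1,-1.5,-16,0,-1,1,-1.5,-16,0,-1], force=20)

```text
time: 6.77
position: [462.9, 69.7, 210.9]
orientation: [-0.012, 3.14, 0.0]
ft_force: [3.1, -0.7, 8.1]
opening: 25.3
```

apply_moves(commands=[1,0,-1,0,-1,1,0,-2,0,-1,2,0,-3,0,-1,2,0,-4,0,-1,3,0,-5,0,-1,3,0,-5,0,-1])

```text
time: 7.27
position: [465.7, 69.7, 206.5]
orientation: [-0.013, 3.14, 0.0]
ft_force: [0.3, -0.3, 22.7]
opening: 25.6
```

```bash
python3 - <<'E'
from h import *
C=wcam(); im=robot.grab_frame("wrist"); np.savez("w5.npz",K=C[0],R=C[1],t=C[2]); save("w5.png",im)
o=robot.get_obs(); print(o["position"],o["orientation"],o["ft_force"],o["opening"])
E
```

```text
[465.63997101  69.72853047 206.44527254] [-1.26984767e-02  3.13953023e+00  2.99525341e-04] [-0.9872103  -0.47545801 23.51078748] 25.53024835907289
```

View pics/w5.png

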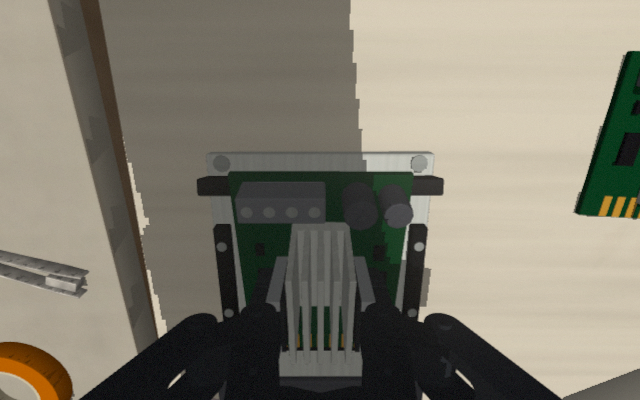

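```bash
python3 - <<'E'
from tilt import *
tilt("w4.npz",(236,177),(407,177),(321,366))
for r in(346,349): tilt("w5.npz",(229,171),(413,171),(321,r))
E
```

```text
rear [420.   31.9  37.1] [419.3 111.9  37. ] [419.6  71.9  37. ]
bare top edge [424.2  71.6 147. ] tilt -1.53
bare top edge [529.6  72.7  39. ] tilt -0.017
rear [419.4  30.1  27.1] [418.8 110.1  27.1] [419.1  70.1  27.1]
bare top edge [415.2  69.9 137. ] tilt -1.536
bare top edge [527.9  71.1  10.8] tilt 0.149
rear [419.4  30.1  27.1] [418.8 110.1  27.1] [419.1  70.1  27.1]
bare top edge [415.7  69.9 137. ] tilt -1.54
bare top edge [528.2  71.1  12.9] tilt 0.13
```

The rear edge is at row 171 and the contacts have moved up to rows 335–347, so the board is tilted about 0.14–0.16 rad, edge down near the floor. I raise it 2–3 mm and slide the edge under the lip.

apply_moves(commands=[0,0,3,0,-1,0,0,3,0,-1,4,0,3,0,-1,8,0,3,0,-1,12,0,3,0,-1,15,0,3,0,-1,18,0,3,0,-1,18,0,3,0,-1,18,0,3,0,-1])

```text
time: 8.07
position: [483.3, 69.6, 208.6]
orientation: [0.013, -3.141, 0.0]
ft_force: [0.7, -0.7, -2.4]
opening: 25.7
```

```bash
python3 - <<'E'
from h import *
C=wcam(); im=robot.grab_frame("wrist"); np.savez("w6.npz",K=C[0],R=C[1],t=C[2]); save("w6.png",im)
o=robot.get_obs(); print(o["position"],o["orientation"],o["ft_force"],o["opening"])
E
```

```text
[483.2159182   69.65996245 208.6080862 ] [ 1.28432780e-02 -3.14134658e+00  1.69709788e-04] [ 0.67360476  0.64301699 -1.17304541] 25.513811069771396
```

View pics/w6.png

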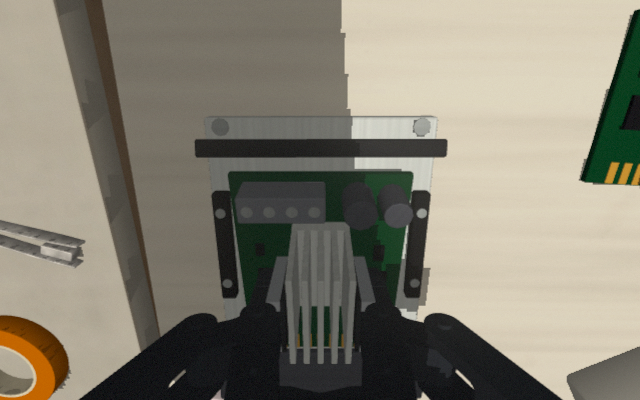

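The rear edge (row 171) is now ahead of the stop (rows 139–157), the tilt is unchanged and there is no contact force. I lower the rear end slowly, easing back slightly.

apply_moves(commands=[0,0,-1,0,-1,0,0,-2,0,-1,0,0,-3,0,-1,0,0,-4,0,-1,-1,0,-5,0,-1,-1,0,-6,0,-1,-2,0,-7,0,-1,-2,0,-8,0,-1,-3,0,-9,0,-1,-3,0,-10,0,-1,-3,0,-10,0,-1])

```text
time: 9.03
position: [480.1, 69.7, 198.5]
orientation: [0.013, -3.141, 0.0]
ft_force: [-2.4, -0.4, 4.6]
opening: 25.8
```

```bash
python3 - <<'E'
from h import *
C=wcam(); im=robot.grab_frame("wrist"); np.savez("w7.npz",K=C[0],R=C[1],t=C[2]); save("w7.png",im)
o=robot.get_obs(); print(o["position"],o["orientation"],o["ft_force"],o["opening"])
E
```

```text
[480.17672896  69.66018099 198.5646408 ] [ 1.29689356e-02 -3.14107458e+00  3.73676522e-04] [-2.75156704 -0.49040817  3.01333379] 25.41520978836494
```

View pics/w7.png

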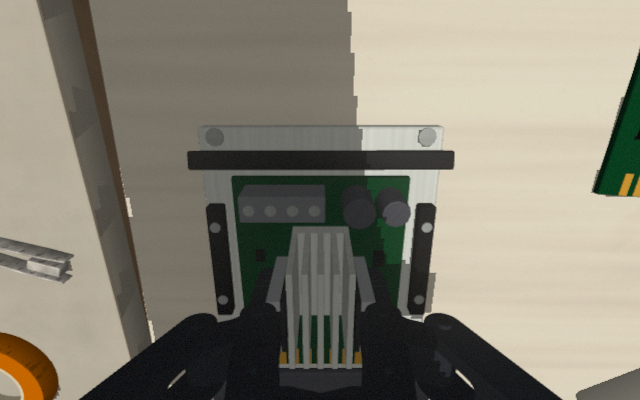

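The rear edge (rows 176+, width ≈177 px) shows a small tilt remaining, about 0.05 rad. I press down a little more.

apply_moves(commands=[0,0,-1,0,-1,0,0,-2,0,-1,0,0,-3,0,-1,0,0,-3,0,-1])

```text
time: 9.42
position: [480.3, 69.7, 195.5]
orientation: [0.013, -3.141, 0.0]
ft_force: [-3.3, -0.8, 3.0]
opening: 25.5
```

apply_moves(commands=[0,0,-1,0,-1,0,0,-2,0,-1,0,0,-2,0,-1])

```text
time: 9.67
position: [480.3, 69.7, 194.4]
orientation: [-0.013, 3.141, -0.0]
ft_force: [-6.2, -0.1, 28.2]
opening: 25.6
```

```bash
python3 - <<'E'
from h import *
C=wcam(); im=robot.grab_frame("wrist"); np.savez("w8.npz",K=C[0],R=C[1],t=C[2]); save("w8.png",im)
o=robot.get_obs(); print(o["position"],o["ft_force"])
# rear edge: row/cols by green/dark transition
hsv=cv2.cvtColor(im,cv2.COLOR_RGB2HSV); m=cv2.inRange(hsv,(40,80,10),(90,255,200))
for f in("w4","w7","w8"):
    i=cv2.imread(f"pics/{f}.png"); m=cv2.inRange(cv2.cvtColor(i,cv2.COLOR_BGR2HSV),(40,80,10),(90,255,200))
    r=[np.flatnonzero(m[y,215:430])+215 for y in(179,182,186)]; c=[np.flatnonzero(m[160:200,x])[:1]+160 for x in(260,300,340,380)]
    print(f,[(a.min(),a.max()) for a in r if len(a)],[int(a[0]) for a in c if len(a)], [np.flatnonzero(cv2.inRange(cv2.cvtColor(i,cv2.COLOR_BGR2HSV),(10,90,40),(32,255,255))[330:380,278:364].sum(1)>1500)[[0,-1]]+330])
E
```

```text
[480.33707945  69.67891838 194.42137502] [-6.21173190e+00 -2.43458525e-02  2.74874590e+01]
w4 [(np.int64(234), np.int64(407)), (np.int64(236), np.int64(406)), (np.int64(235), np.int64(406))] [176, 177, 181, 178] [array([351, 367])]
w7 [(np.int64(232), np.int64(408)), (np.int64(232), np.int64(408)), (np.int64(233), np.int64(408))] [176, 176, 176, 176] [array([349, 363])]
w8 [(np.int64(233), np.int64(407)), (np.int64(234), np.int64(407)), (np.int64(233), np.int64(407))] [179, 178, 179, 179] [array([354, 370])]
```

The force rose to 28 N and the contact rows match the flat pose, so the board is down on the floor. I release it and retreat.

apply_moves(commands=[0,0,1,0,-0.2,0,0,1,0,0,0,0,1,0,0.2,0,0,1,0,0.2,0,0,1,0,0.2,0,0,1,0,0.2,0,0,10,0,0.2,0,0,30,0,0.2,0,0,60,0,0.2,-20,0,95,0,0.2,-40,0,130,0,0.2,-60,0,165,0,0.2,-60,0,180,0,0.2,-60,0,180,0,0.2,-60,0,180,0,0.2])

```text
time: 10.97
position: [420.2, 69.5, 374.7]
orientation: [-0.012, 3.139, 0.0]
ft_force: [-0.6, -0.6, -0.5]
opening: 51.6
```

```bash
python3 - <<'E'
from h import *
C=wcam(); im=robot.grab_frame("wrist"); np.savez("w9.npz",K=C[0],R=C[1],t=C[2]); save("w9.png",im)
save("w9c.png",cv2.resize(im[120:320,200:440],None,fx=3,fy=3,interpolation=cv2.INTER_CUBIC))
o=robot.get_obs(); print(o["time"],o["position"],o["ft_force"],o["opening"])
E
```

```text
11.0167 [420.26404243  69.53287927 373.86606928] [ 0.17060019 -0.28431752  0.17822577] 51.11933073569458
```

View pics/w9c.png

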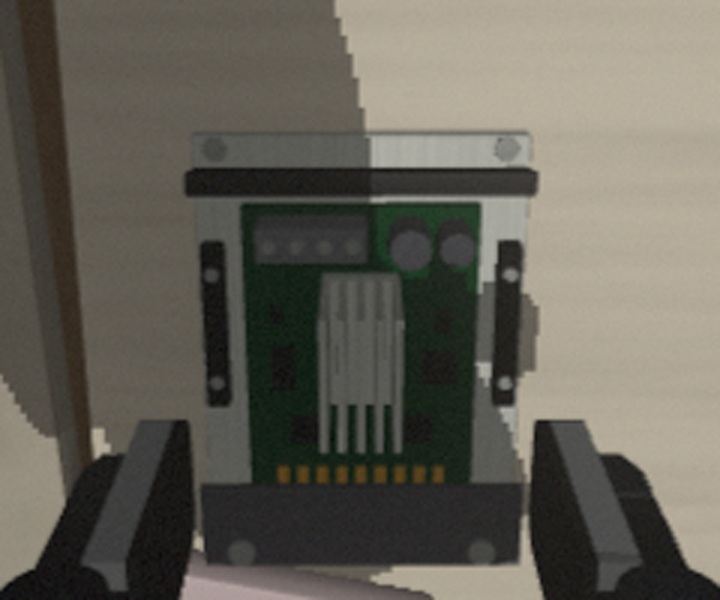

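```bash
python3 - <<'E'
from h import *
d=np.load("w9.npz"); C=(d["K"],d["R"],d["t"])
for k,u,v,z in[("rearL",243,204,12),("rearR",481,204,12),("stopInFloor",360,195,8),("lipF",360,485,30),("plate",360,132,8),("sideL",252,482,12),("sideR",469,482,12),("guideL",231,320,15),("guideR",491,320,15)]:
    print(k,ray(C,(u/3+200,v/3+120),z).round(1))
E
```

```text
rearL [438.3  31.2  12. ]
rearR [437.7 109.7  12. ]
stopInFloor [436.1  69.8   8. ]
lipF [533.4  70.5  30. ]
plate [414.6  69.6   8. ]
sideL [543.8  31.4  12. ]
sideR [543.2 110.2  12. ]
guideL [478.6  26.3  15. ]
guideR [477.9 114.6  15. ]
```

```bash
python3 -c "
from plant import robot
print(robot.job_done())"
```

```text
the job is handed in; nothing more can be done
None
```

The long board is in the cradle and I handed the job in at about 11 s. The interface reports no verdict, so the result rests on my own last measurements.

**How it was done:** I gripped the heat sink slightly toward the rear and set the board's rear end on the stop. Pressing down turned the board in the pads to about 0.15 rad, with the bare edge down. I raised it 3 mm, slid the edge under the lip, lowered it slowly until the floor pushed back with 28 N, then let go and moved clear.

**Last checks, from the wrist picture after letting go:**
- **Lengthwise:** the rear edge is behind the stop, at x≈438 mm. That puts the bare edge at about 55 mm in the cradle frame, against the 46 mm needed.
- **Sideways:** the board is centred within about 1 mm.
- **Square and flat:** it is turned less than 0.01 rad from the cradle. It measured 78.5 mm wide at one end and 78.8 mm at the other, taken at flat height, so I read it as flat.
- **Gripper:** it is well clear, with about zero force.
- **Short board:** it was not touched. I did not measure its position again at the end.

**What disagreed:**
- The tilt angle was only known to about ±0.02 rad, because the flat board already read −0.018.
- The floor was reached about 2–3 mm lower than I had worked out. I saw this in the pictures and the force, and lowered further before letting go.

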